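# Fasten the draw latch on the larger tool case

### The arm

A 7-joint arm with a two-finger parallel gripper is mounted at the origin on the work surface. World frame = base frame: x ahead of the robot, y to its left, z up, the work surface at z = 0. Lengths are in m, angles in rad, forces in N, time in s.
With the tool pointing down it reaches from about 0.425 to 0.925 m from the base axis. Payload 6.8 kg.
Tool frame: the origin (TCP) lies midway between the tips of the shut fingers; the grasp point (between the pads) lies 19 mm behind it (bot.grasp_offset is the distance from the TCP to the grasp point, in m); z points along the fingers, x is the direction in which the jaws open and shut, and the axes are right-handed (so a half turn about z gives the same grasp; the last joint's range is limited). The gripper opens to 85 mm and grips with 20 to 120 N. Pads are 22 mm wide; open, the fingers measure 114 mm over their backs; the gripper's body (76 mm by 85 mm) begins 54 mm behind the grasp point. The pads swing forward as they close: fully open they stand 13 mm farther back than shut.
Start: joints at [-1.267, 0.477, 0.022, 1.555, -0.011, 1.109, -0.083], TCP at [0.27, 0.619, 0.231] pointing down, gripper open.
Joint ranges: [-2.96, 2.96], [-0.34, 2.1], [-1.41, 1.46], [0.24, 2.44], [-1.37, 4.51], [0.17, 1.92], [-2.96, 2.96]. Speed limits (rad/s): [2.39, 2.39, 3.14, 3.14, 3.14, 3.14, 3.14].

### API

Orientations are given as a unit quaternion [w, x, y, z].
In Python, from station import bot, imaging gives the robot as it stands. The module is installed in compiled form; this text tells all that it offers.
- The arm moves only by the tool apply_moves, never from a script. Its argument "increments" is a list of rows, each a list of 7 numbers: the shift along the tool's x, y, z in mm, then the turn, a rotation vector about the tool's x, y, z in degrees, then the closure, from -1 (fully open) to 1 (shut). In form: [[dx, dy, dz, rx, ry, rz, grip], ...]. A call has exactly 8 rows; each row shifts and turns the pose as measured when the row begins, along the tool's axes as they then stand; what a row does not reach is not made up. A row lasts 1/8 s, in which the tool goes at most 62.5 mm and 10.7 degrees, less where a joint would pass 70% of its speed; a pose out of reach is approached as far as the arm can. A call with a gripper value outside its range is refused whole. The fingers move at their own pace and stop on an object; "grip_force" is the grip in N (left out, the last holds). Time passes only in rows, so rows that do not move let the fingers close, or fill a call up. It gives the time, the measured TCP pose, the force and the opening at its end, in the units of the state.
- bot.get_obs(): the state, without advancing time (a new reading comes with each control period).
- imaging.read_camera(name): name is "scene" or "top"; returns the picture (384x512x3 uint8, red, green, blue); there is no depth.
- imaging.get_calibration(name): a dict with "K" (3x3 intrinsics, pixels), "k1" (the pictures are not rectified: a ray, as slopes to the right and down, at radius r is drawn at 1 + k1 r^2 times it, then the intrinsics apply), "extrinsics" (4x4, takes a point from camera to world coordinates). Camera axes: x right, y down, z forward; pixel columns grow to the right and rows downward; lengths in m; the calibration is good to about 2 mm. A picture is of the moment at which its call begins. get_calibration takes no time and is no camera call.
- bot.hand_in(): hands the job in, once; it reports no verdict.
The state is a dict: "t": time; "q": joint angles; "joint_vel": joint speeds; "joint_torque": joint torques, N m; "eef_pos": TCP position; "tool_rot": TCP orientation; "contact_force": force on the tool from outside, world axes, zero at the start; "torque": the same for the moment, N m; "gripper_width": opening from 0.0 (shut) to 1.0 (fully open).
Only numpy, scipy, OpenCV 4.12 (cv2) and the standard library are available. Lean on these libraries where they do the work, as an engineer would, in place of code of your own. Each camera call takes 0.05 s, during which the arm holds its last target.

### The job

The larger of the two steel tool cases on the bench is packed and ready to go out: fasten the draw latch on top of its lid. Swing the wire loop over so that it drops behind the keeper, then press the lever right down flat, over centre, so that it holds the loop tight, and let go. Leave the smaller case's latch, which stands open too, as it is.

Things in the scene. Friction and masses are not known exactly. Their poses are not given: they have to be found in the camera images.
- case: The larger of two grey painted steel cases: 300 (x) by 250 (y) by 75 mm high, fixed, flat two-leaf lid, one steel draw latch in the middle of the lid, across the seam, along the case's x. It may stand left or right. Origin: centre of the underside; z up; x runs from keeper to lever, away from the robot within 23 degrees. Small loose parts up to 45 mm tall lie on the lid 65 mm or more beside the latch.
- lever_pivot (a point): Axis of the latch lever on the larger case: case x = +15, y = 0, z = 97 mm (22 mm above the lid). The axis runs along the case's y.
- lever (a joint): Lever angle, rad. 0: flat along the case's +x (stop, shut); 1.57: straight up; starts at 1.6 to 1.8, leaning to the keeper. A plate 22 mm wide, 4 mm thick, reaching 88 mm from its pivot. Stiff: stays where left. Once the loop is hooked, swing it away from the keeper and down: tight from about 0.9 rad, 2 to 4 N at its end, past centre near 0.25 rad, where it snaps flat.
- loop (a joint): Angle of the loop relative to the lever, rad; lever + loop is its angle above the case's +x. A U of 7 mm wire, 39 mm wide outside, on a pin in the lever 28 mm from the pivot, 8 degrees below the lever's line when flat. Swings freely. Starts at its stop, -0.6, leaning away from the keeper, its end 30 mm or more above the lever's; past upright it falls over, and its bar lands beyond the keeper if the lever is up.
- loop_bar (a point): Middle of the loop's cross bar (7 mm thick, along the case's y), 114 mm from the loop's pin: the end that goes over the keeper of the larger case. When it rests on the lid it is 78 mm above the case's underside; hooked and pulled tight it lies at about x = -70 mm in the case's frame.
- keeper_top (a point): Top of the keeper on the larger case: a steel post 22 mm wide (y), 5 mm thick, rising from the lid at case x = -65 mm, leaning 25 degrees away from the lever, its top 22 mm above the lid at x = -74 mm. The loop's bar must lie behind it, on its side away from the lever. It is sprung: it gives a few mm towards the lever.
- small_loop_bar (a point): The bar of the like latch on the smaller case (240 by 150 by 55 mm, same paint, also open). Leave this one alone.

How it is judged:
On the way, in this order (a step that is already met when the one before it is completed fails the run):
1. the loop's bar is down on the lid behind the larger case's keeper, with the lever still raised (x of loop_bar in the frame of case below -0.06 m and z of loop_bar in the frame of case below 0.09 m and value of joint lever above 0.5 rad), for 0.2 s.
2. the lever is down flat with the loop hooked (x of loop_bar in the frame of case below -0.06 m and z of loop_bar in the frame of case below 0.09 m and value of joint lever below 0.15 rad), for 0.2 s.
At the end, for the whole second after the job is handed in: The larger case's lever lies flat (within 0.15 rad, about 9 degrees) and the loop's bar is still hooked behind the keeper (more than 60 mm from the case's centre on the keeper's side, within 15 mm of the lid) (all of step 2); the robot touches nothing.
It fails at once if the smaller case's latch was disturbed (its loop's bar moved by more than 30 mm) (distance of small_loop_bar from where it was at the start of the episode above 0.03 m).
It also fails if it takes over 45 s, if anything falls off the work surface, if the arm or the gripper's body presses on something with over 40 N, if the wrist force passes 120 N, or if a joint passes its speed limit or range.

## Working session

There is one attempt and no reset: what is moved stays moved. The work goes in short steps, Python scripts to look and compute and a tool call to move; the robot and the scene stay as the last step left them, time stands still between calls to the robot, and variables do not carry over. Pictures are saved under pics/ and viewed, and the job is handed in when it is done.

Besides the shell and the picture viewer there is one more tool, called after "Call:" by a JSON object that holds its "method" and its "body". apply_moves: Moves the arm, as the interface text tells. Its arguments: {"type":"object","properties":{"increments":{"type":"array","items":{"type":"array","items":{"type":"number"}}},"grip_force":{"type":"number"}},"required":["increments"]}

```bash
mkdir -p pics; python3 - <<'E'
from station import bot, imaging
import cv2
for n in ("scene","top"):
    im=imaging.read_camera(n); cv2.imwrite(f"pics/{n}0.png",im[:,:,::-1]); c=imaging.get_calibration(n); print(n,c)
print(bot.get_obs())
E
```

```text
scene {'K': array([[359.497444  ,   0.        , 261.47373711],
       [  0.        , 359.497444  , 184.3276868 ],
       [  0.        ,   0.        ,   1.        ]]), 'k1': -0.030857007867888683, 'extrinsics': array([[ 0.80888318,  0.50065804, -0.30830103,  0.85173158],
       [ 0.58794607, -0.69340902,  0.41653734, -0.37408908],
       [-0.00523595, -0.51819443, -0.85524682,  0.80013513],
       [ 0.        ,  0.        ,  0.        ,  1.        ]])}
top {'K': array([[447.00707002,   0.        , 252.00937039],
       [  0.        , 447.00707002, 192.28042646],
       [  0.        ,   0.        ,   1.        ]]), 'k1': -0.16981276956525865, 'extrinsics': array([[ 0.00506267, -0.99498042,  0.09994168,  0.45046362],
       [-0.99993571, -0.00402301,  0.01060151, -0.02699464],
       [-0.01014623, -0.09998892, -0.99493682,  1.2136328 ],
       [ 0.        ,  0.        ,  0.        ,  1.        ]])}
{'t': 0.1, 'q': array([-1.26710528,  0.47773265,  0.02239868,  1.55634364, -0.01147767,
        1.10931873, -0.08310596]), 'joint_vel': array([-0.00176023, -0.00194389,  0.00056512, -0.00218091, -0.00093094,
        0.00062692,  0.00081587]), 'joint_torque': array([ 4.25427381e-03, -5.97761393e+01,  1.61349278e+00, -2.81954706e+01,
        1.27645856e-02,  4.97143992e-03, -1.17365138e-05]), 'eef_pos': array([0.27000372, 0.61806211, 0.23041762]), 'tool_rot': array([ 5.26181368e-04,  8.36741844e-01,  5.47596920e-01, -6.50742846e-04]), 'contact_force': array([ 0.56840437,  0.42582571, -0.38112521]), 'torque': array([0.03130721, 0.02601316, 0.00104024]), 'gripper_width': 1.0029272397908038}
```

View pics/scene0.png

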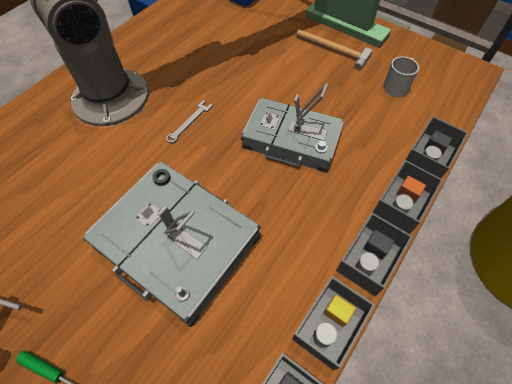

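View pics/top0.png

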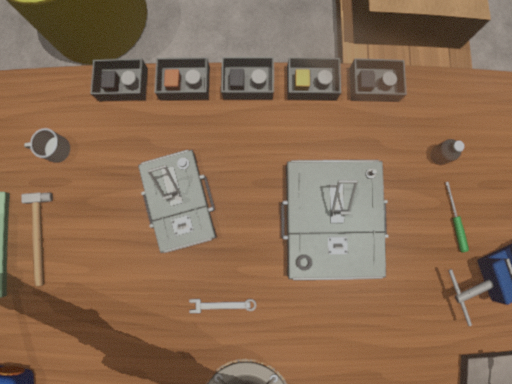

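The big case is on the right, around top pixel (336,220). Its keeper is near (338,245), with the lever and loop near (338,200). The small case is on the left. I'll enlarge both for detail.

```bash
python3 - <<'E'
import cv2
a=cv2.imread("pics/top0.png")[150:290,270:400]; cv2.imwrite("pics/top0c.png",cv2.resize(a,None,fx=4.2,fy=4.2,interpolation=cv2.INTER_CUBIC))
a=cv2.imread("pics/scene0.png")[155:325,80:270]; cv2.imwrite("pics/scene0c.png",cv2.resize(a,None,fx=3.5,fy=3.5,interpolation=cv2.INTER_CUBIC))
E
```

```text
(no output)
```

View pics/top0c.png

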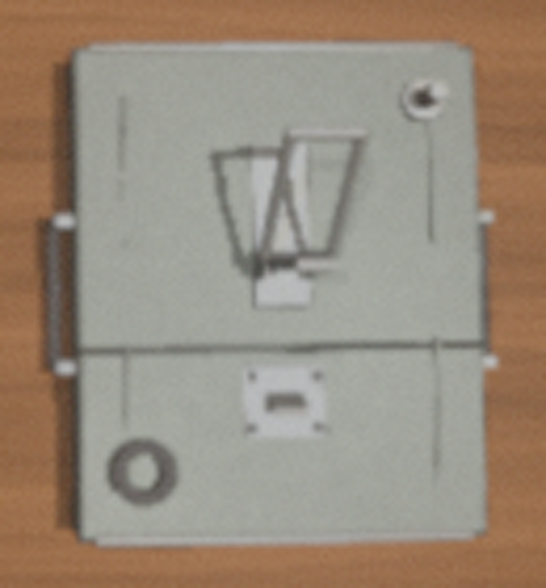

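View pics/scene0c.png

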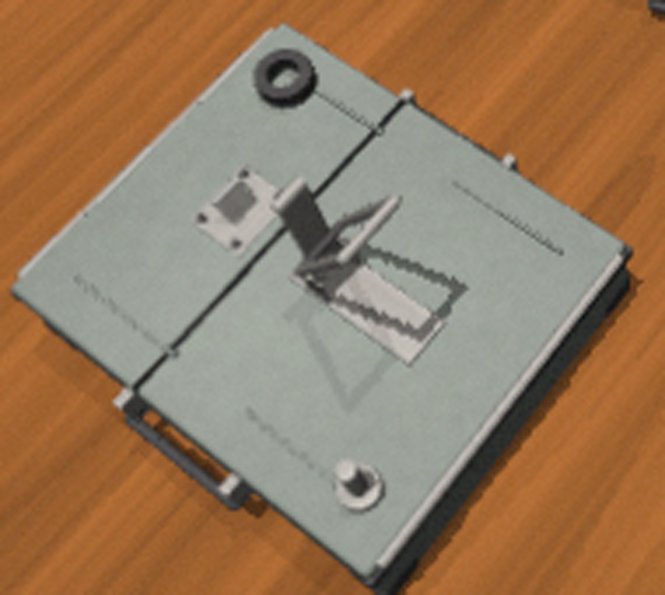

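```bash
cat > h.py <<'E'
import numpy as np, cv2
from scipy.optimize import least_squares
from station import bot, imaging
C={n:imaging.get_calibration(n) for n in("scene","top")}
def proj(n,P):
    c=C[n];T=np.linalg.inv(c["extrinsics"]);P=np.atleast_2d(P);p=P@T[:3,:3].T+T[:3,3]
    s=p[:,:2]/p[:,2:];s=s*(1+c["k1"]*(s**2).sum(1,keepdims=True))
    return s@c["K"][:2,:2].T+c["K"][:2,2]
def cw(v,P):
    x,y,a=v;P=np.atleast_2d(P);c,s=np.cos(a),np.sin(a)
    return np.c_[x+c*P[:,0]-s*P[:,1],y+s*P[:,0]+c*P[:,1],P[:,2]]
E
python3 - <<'E'
from h import *
pt=np.array([(77,48),(470,45),(484,533),(80,540)])/4.2+[270,150]
ps=np.array([(630,255),(372,578),(15,283),(275,28)])/3.5+[80,155]
kp=np.array([[286,405]])/4.2+[270,150]
L=np.array([(150,125,75),(150,-125,75),(-150,-125,75),(-150,125,75)])/1000
f=lambda v:np.r_[(proj("top",cw(v,L))-pt),(proj("scene",cw(v,L))-ps)].ravel()
r=least_squares(f,[.5,-.2,0]);print(r.x,np.degrees(r.x[2]));print(r.fun.reshape(-1,2).round(1))
for m,g in(("top",lambda v:(proj("top",cw(v,L))-pt).ravel()),("scene",lambda v:(proj("scene",cw(v,L))-ps).ravel())):print(m,least_squares(g,r.x).x)
v=r.x
print("keeper top px",(proj("top",cw(v,[[-.074,0,.097]]))-[270,150])*4.2,(proj("scene",cw(v,[[-.074,0,.097]]))-[80,155])*3.5)
for A in(1.6,1.7,1.8):
    u=lambda a:np.array([np.cos(a),0,np.sin(a)]);p=np.array([.015,0,.097])
    pin=p+.028*u(A-np.radians(8));bar=pin+.114*u(A-.6);tip=p+.088*u(A)
    print(A,"tip",tip,"bar",bar)
    for n,o,k in(("top",[270,150],4.2),("scene",[80,155],3.5)):
        print(n,((proj(n,cw(v,[tip+[0,.011,0],tip-[0,.011,0],bar+[0,.018,0],bar-[0,.018,0]]))-o)*k).round().tolist())
print(cw(v,[[0.015,0,.097],[-.07,0,.078]]))
E
```

```text
[ 0.49972659 -0.23322949  0.01071234] 0.6137718742071976
[[-0.6 -1.2]
 [ 1.  -0.7]
 [ 1.  -1. ]
 [ 0.1 -1. ]
 [-0.1 -3.5]
 [-1.7  0.6]
 [-2.2  1.1]
 [ 2.5 -2.8]]
top [ 0.49719048 -0.2322233   0.00994038]
scene [ 0.50190269 -0.23403205  0.01131008]
keeper top px [[291.34750992 408.08205007]] [[225.31335993 188.1762238 ]]
1.6 tip [0.01243044 0.         0.18496248] bar [0.07968002 0.         0.22075716]
top [[298.0, 254.0], [337.0, 254.0], [294.0, 125.0], [360.0, 125.0]]
scene [[306.0, 181.0], [278.0, 210.0], [395.0, 206.0], [348.0, 258.0]]
1.7 tip [0.00366168 0.         0.1842665 ] bar [0.06700179 0.         0.22659612]
top [[298.0, 270.0], [337.0, 270.0], [297.0, 147.0], [364.0, 147.0]]
scene [[294.0, 173.0], [267.0, 202.0], [374.0, 188.0], [327.0, 240.0]]
1.8 tip [-0.00499378  0.          0.18269859] bar [0.05380397 0.         0.23114019]
top [[298.0, 286.0], [337.0, 286.0], [299.0, 171.0], [366.0, 171.0]]
scene [[284.0, 167.0], [256.0, 196.0], [353.0, 171.0], [305.0, 222.0]]
[[ 0.51472573 -0.23306881  0.097     ]
 [ 0.4297306  -0.23397934  0.078     ]]
```

The fit gives the case at about (0.500, -0.233) with yaw near 0.6°. The lever is at about 1.62 rad, so the bar should be near case x=+0.078, z=0.22. I'll raise the arm, close the gripper and turn so that tool x lies along world x.

Call:
{"method": "apply_moves", "body": {"increments": [[0,0,-30,0,0,8,1],[0,0,-30,0,0,9,1],[0,0,-30,0,0,9,1],[0,0,-30,0,0,9,1],[0,0,-30,0,0,9,1],[0,0,-20,0,0,9,1],[0,0,0,0,0,9,1],[0,0,0,0,0,3,1]]}}

```text
t: 1.1
eef_pos: [0.2693, 0.6166, 0.4008]
tool_rot: [0.005, 1.0, -0.007, -0.002]
contact_force: [0.5, 0.1, -0.5]
gripper_width: -0.001
```

Call:
{"method": "apply_moves", "body": {"increments": [[22,53,0,0,0,-1.4,1],[22,53,0,0,0,0,1],[22,53,0,0,0,0,1],[22,53,0,0,0,0,1],[22,53,0,0,0,0,1],[22,53,0,0,0,0,1],[22,53,0,0,0,0,1],[22,53,0,0,0,0,1]]}}

```text
t: 2.1
eef_pos: [0.4509, 0.1849, 0.4007]
tool_rot: [0.008, 1.0, 0.011, -0.004]
contact_force: [0.6, 0.2, -0.0]
gripper_width: 0.002
```

```bash
python3 -c "
from station import bot;print(bot.get_obs())"
```

```text
{'t': 2.1, 'q': array([-1.02218305,  0.02599153,  0.51858485,  1.76468774, -0.00327486,
        1.36864017, -0.48170819]), 'joint_vel': array([ 0.51210916, -0.06353282,  0.44359181,  0.0541018 ,  0.03240025,
       -0.00257606,  0.93810149]), 'joint_torque': array([-3.38473231e+00, -2.79158574e+01, -8.55498612e-01, -3.00646734e+01,
       -1.69516605e-02,  3.12893679e-01, -1.29636627e+00]), 'eef_pos': array([0.45093207, 0.18490389, 0.40065426]), 'tool_rot': array([ 0.00764689,  0.9999062 ,  0.01063078, -0.00401311]), 'contact_force': array([ 0.55463494,  0.15328718, -0.04400333]), 'torque': array([ 0.02341799, -0.03390424, -0.01562192]), 'gripper_width': 0.001602445975529524}
```

Call:
{"method": "apply_moves", "body": {"increments": [[22,53,0,0,0,0,1],[22,53,0,0,0,0,1],[22,53,0,0,0,0,1],[22,53,0,0,0,0,1],[22,53,0,0,0,0,1],[22,53,0,0,0,0,1],[22,50,0,0,0,0,1],[15,35,0,0,0,0,1]]}}

```text
t: 3.1
eef_pos: [0.6316, -0.2281, 0.4028]
tool_rot: [0.006, 1.0, 0.012, -0.005]
contact_force: [1.4, 0.1, 0.0]
gripper_width: -0.001
```

```bash
python3 -c "
from station import bot;o=bot.get_obs();print(o['q'],o['eef_pos'])"
```

```text
[-0.27159712  0.46214028  0.80728999  1.35655503 -0.31371675  1.46214923
  0.54034137] [ 0.63156292 -0.2281107   0.4027721 ]
```

Call:
{"method": "apply_moves", "body": {"increments": [[0,1,28,0,0,0,1],[0,1,28,0,0,0,1],[0,1,28,0,0,0,1],[0,1,28,0,0,0,1],[0,0,28,0,0,0,1],[0,0,28,0,0,0,1],[0,0,14,0,0,0,1],[0,0,7,0,0,0,1]]}}

```text
t: 4.1
eef_pos: [0.6278, -0.2395, 0.2046]
tool_rot: [0.007, 1.0, 0.009, -0.008]
contact_force: [-0.1, 0.1, 0.3]
gripper_width: -0.003
```

```bash
cat > pic.py <<'E'
import sys;from h import *
im=imaging.read_camera("scene");a=im[155:325,80:270,::-1];cv2.imwrite(f"pics/{sys.argv[1]}.png",cv2.resize(a,None,fx=3.5,fy=3.5,interpolation=cv2.INTER_CUBIC))
o=bot.get_obs();print(o['t'],o['eef_pos'],o['contact_force'],o['q'].round(2))
E
python3 pic.py s1
```

```text
4.15 [ 0.62749943 -0.23929804  0.2038465 ] [-0.00379292  0.2780705   0.12258403] [-0.22  0.6   0.73  1.62 -0.41  1.1   0.63]
```

View pics/s1.png

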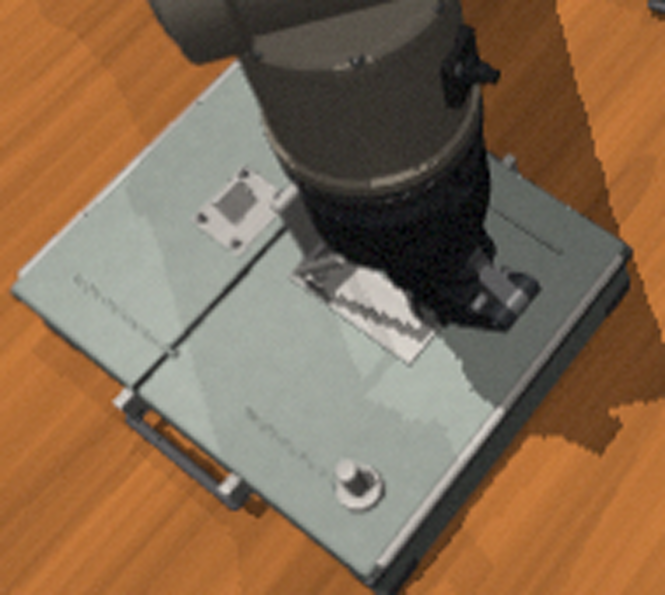

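The fingers are poised beyond the loop and above the lever tip. I'll push the bar towards the keeper.

Call:
{"method": "apply_moves", "body": {"increments": [[-10,-2,-2,0,0,0,1],[-10,-2,-1,0,0,0,1],[-10,-2,0,0,0,0,1],[-10,0,0,0,0,0,1],[-10,0,0,0,0,0,1],[-10,0,0,0,0,0,1],[-10,0,0,0,0,0,1],[-10,0,0,0,0,0,1]]}}

```text
t: 5.15
eef_pos: [0.5432, -0.2353, 0.2114]
tool_rot: [0.007, 1.0, 0.009, -0.006]
contact_force: [0.0, -0.5, -0.9]
gripper_width: 0.001
```

```bash
python3 pic.py s2
```

```text
5.2 [ 0.54161676 -0.23567862  0.21135423] [-0.89185402  0.28460228 -0.7792289 ] [-0.28  0.45  0.78  1.82 -0.34  1.02  0.64]
```

View pics/s2.png

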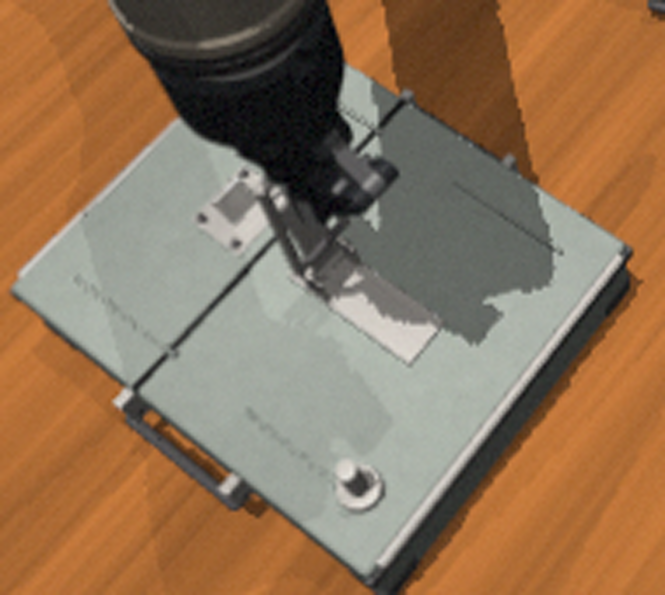

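The loop has come up and is near upright. I'll push it on past vertical.

Call:
{"method": "apply_moves", "body": {"increments": [[-7,0,0,0,0,0,1],[-7,0,0,0,0,0,1],[-7,0,0,0,0,0,1],[-7,0,0,0,0,0,1],[-7,0,0,0,0,0,1],[0,0,0,0,0,0,1],[0,0,-5,0,0,0,1],[0,0,-10,0,0,0,1]]}}

```text
t: 6.2
eef_pos: [0.5043, -0.2358, 0.2272]
tool_rot: [0.007, 1.0, 0.008, -0.007]
contact_force: [0.5, -0.6, -0.1]
gripper_width: -0.004
```

```bash
python3 pic.py s3
```

```text
6.25 [ 0.50519993 -0.23623772  0.22871536] [-0.66418406 -1.11567752  0.82889664] [-0.32  0.37  0.81  1.88 -0.29  1.03  0.63]
```

View pics/s3.png

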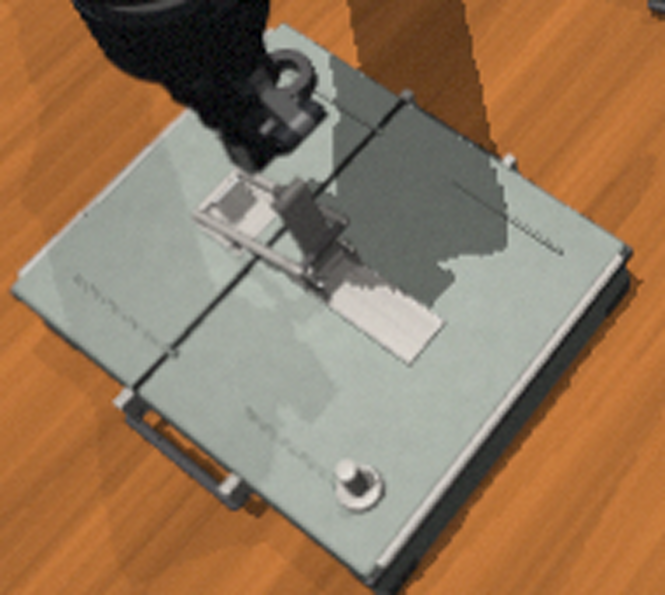

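The loop has dropped with its bar behind the keeper: bar at crop (195,215)-(235,178), keeper block at (238,200). The lever is still up. Next I'll move to the keeper side and work out the arc.

Call:
{"method": "apply_moves", "body": {"increments": [[-15,0,-4,0,0,0,1],[-15,-1,0,0,0,0,1],[-10,-1,0,0,0,0,1],[0,0,15,0,0,0,1],[0,0,20,0,0,0,1],[0,0,18,0,0,0,1],[0,0,12,0,0,0,1],[0,0,0,0,0,0,1]]}}

```text
t: 7.25
eef_pos: [0.4607, -0.2347, 0.1636]
tool_rot: [0.007, 1.0, 0.008, -0.006]
contact_force: [-0.3, -0.3, 0.3]
gripper_width: -0.003
```

```bash
python3 pic.py s4; python3 -c "
import numpy as np
for A in np.arange(1.6,-.01,-.1):
    print(round(A,1),round(514.7+75*np.cos(A)-2*np.sin(A)-14.5),round(97+75*np.sin(A)+2*np.cos(A)))"
```

```text
7.3 [ 0.4610187  -0.23490442  0.16413834] [-0.22424301 -0.32889643  0.88420492] [-0.28  0.38  0.78  2.03 -0.33  0.86  0.7 ]
1.6 496 172
1.5 504 172
1.4 511 171
1.3 518 170
1.2 526 168
1.1 532 165
1.0 539 161
0.9 545 157
0.8 551 152
0.7 556 147
0.6 561 141
0.5 565 135
0.4 569 128
0.3 571 121
0.2 573 114
0.1 575 106
-0.0 575 99
```

View pics/s4.png

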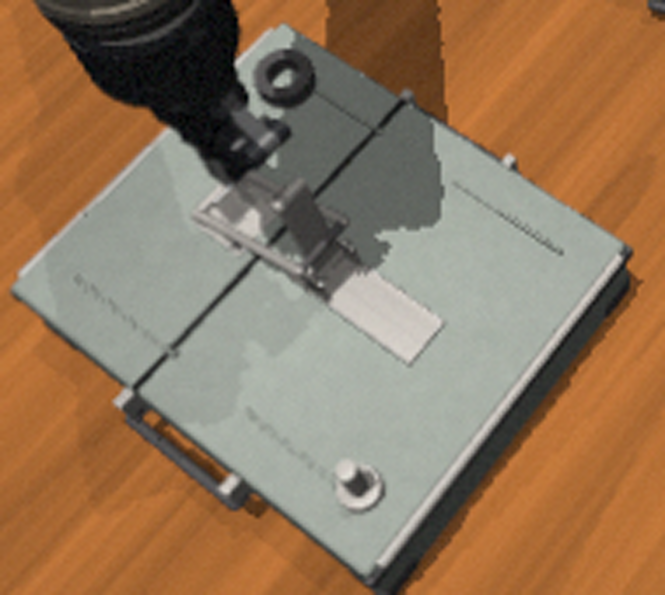

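Call:
{"method": "apply_moves", "body": {"increments": [[10,0,0,0,0,0,1],[10,0,0,0,0,0,1],[9,0,0,0,0,0,1],[9,0,0,0,0,0,1],[9,0,0,0,0,0,1],[9,0,0,0,0,0,1],[9,0,0,0,0,0,1],[8,0,0,0,0,0,1]]}}

```text
t: 8.3
eef_pos: [0.54, -0.2337, 0.1646]
tool_rot: [0.007, 1.0, 0.009, -0.005]
contact_force: [-1.3, 0.3, -0.7]
gripper_width: 0.004
```

```bash
python3 pic.py s5
```

```text
8.35 [ 0.54128937 -0.23349058  0.16469063] [ 0.8816353  -0.47928693  0.83066981] [-0.25  0.5   0.74  1.87 -0.39  0.93  0.68]
```

View pics/s5.png

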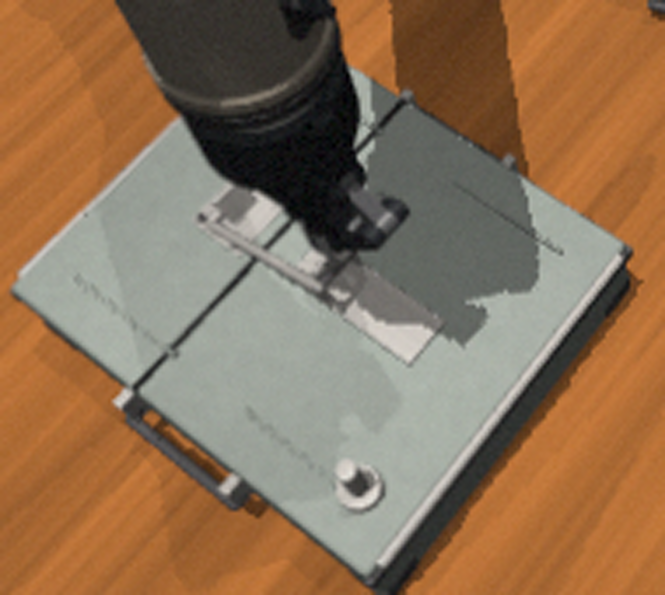

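Call:
{"method": "apply_moves", "body": {"increments": [[4,0,3,0,0,0,1],[4,0,4,0,0,0,1],[3,0,4,0,0,0,1],[3,0,4,0,0,0,1],[3,0,4,0,0,0,1],[3,0,4,0,0,0,1],[2,0,4,0,0,0,1],[2,0,3,0,0,0,1]]}}

```text
t: 9.35
eef_pos: [0.5677, -0.2338, 0.1334]
tool_rot: [0.007, 1.0, 0.009, -0.003]
contact_force: [-0.9, 0.2, 2.0]
gripper_width: -0.001
```

```bash
python3 pic.py s6
```

```text
9.4 [ 0.56777146 -0.23368221  0.13303235] [-0.0868697   0.33725592  0.87321587] [-0.22  0.58  0.7   1.83 -0.44  0.9   0.7 ]
```

View pics/s6.png

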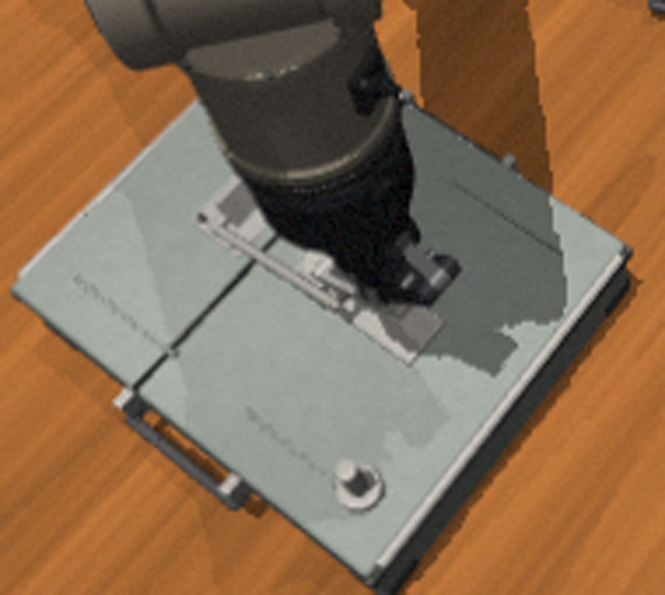

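Call:
{"method": "apply_moves", "body": {"increments": [[2,0,5,0,0,0,1],[2,0,5,0,0,0,1],[1,0,6,0,0,0,1],[1,0,6,0,0,0,1],[0,0,6,0,0,0,1],[0,0,5,0,0,0,1],[0,0,3,0,0,0,1],[0,0,0,0,0,0,1]]}}

```text
t: 10.4
eef_pos: [0.5734, -0.2341, 0.0995]
tool_rot: [0.005, 1.0, 0.009, -0.003]
contact_force: [0.1, -0.8, 0.3]
gripper_width: -0.001
```

```bash
python3 pic.py s7
```

```text
10.45 [ 0.57366903 -0.23430553  0.09925482] [0.09175626 0.33414736 0.72512759] [-0.19  0.63  0.66  1.83 -0.48  0.85  0.72]
```

View pics/s7.png

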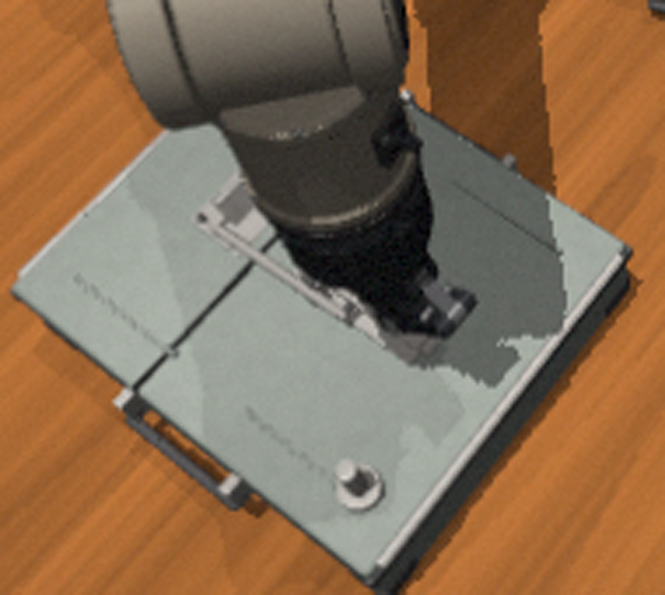

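Only a small force remains, which fits a lever that has snapped flat. I'll press gently to confirm the stop, then lift off and look.

Call:
{"method": "apply_moves", "body": {"increments": [[0,0,2,0,0,0,1],[0,0,2,0,0,0,1],[0,0,2,0,0,0,1],[0,0,2,0,0,0,1],[0,0,0,0,0,0,1],[0,0,0,0,0,0,1],[0,0,0,0,0,0,1],[0,0,0,0,0,0,1]]}}

```text
t: 11.45
eef_pos: [0.5738, -0.2344, 0.099]
tool_rot: [0.002, 1.0, 0.008, -0.001]
contact_force: [-0.7, 1.3, 6.2]
gripper_width: 0.001
```

Solid contact at z=0.099, which is the predicted flat height. Lifting off now, away from the case.

Call:
{"method": "apply_moves", "body": {"increments": [[0,0,-10,0,0,0,1],[0,0,-20,0,0,0,1],[0,0,-30,0,0,0,1],[0,0,-40,0,0,0,1],[0,0,-40,0,0,0,1],[0,0,-40,0,0,0,1],[0,0,-40,0,0,0,1],[0,0,-30,0,0,0,1]]}}

```text
t: 12.45
eef_pos: [0.5728, -0.2339, 0.3614]
tool_rot: [0.003, 1.0, 0.007, -0.002]
contact_force: [0.6, 0.1, 0.5]
gripper_width: 0.004
```

Call:
{"method": "apply_moves", "body": {"increments": [[0,-40,0,0,0,0,1],[0,-50,0,0,0,0,1],[0,-50,0,0,0,0,1],[0,-50,0,0,0,0,1],[0,-50,0,0,0,0,1],[0,-30,0,0,0,0,1],[0,0,0,0,0,0,1],[0,0,0,0,0,0,1]]}}

```text
t: 13.45
eef_pos: [0.5695, 0.0381, 0.3717]
tool_rot: [0.003, 1.0, 0.003, 0.005]
contact_force: [0.1, -1.0, -0.6]
gripper_width: -0.001
```

```bash
python3 pic.py s8; python3 -c "
from h import *
a=imaging.read_camera('top')[150:290,270:400,::-1];cv2.imwrite('pics/t8.png',cv2.resize(a,None,fx=4.2,fy=4.2,interpolation=cv2.INTER_CUBIC))"
```

```text
13.5 [0.56961279 0.03822115 0.37171377] [-0.22040971  0.29640207  1.03732351] [-0.81  0.23  0.78  1.67 -0.16  1.3  -0.  ]
```

View pics/s8.png

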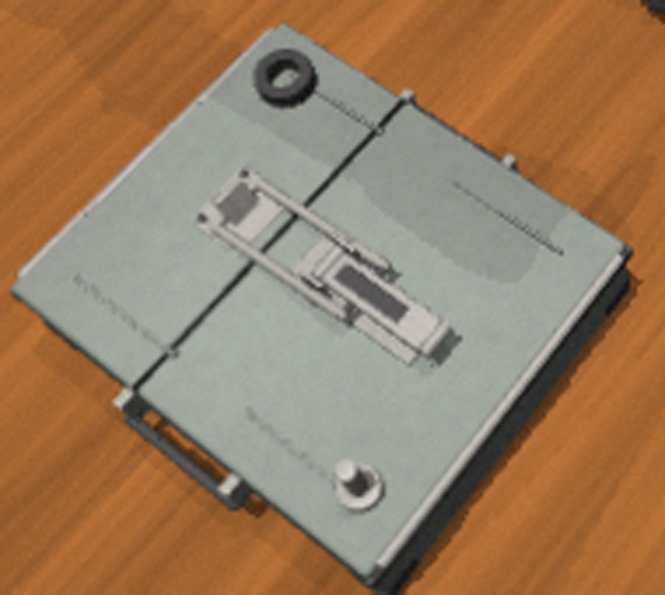

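View pics/t8.png

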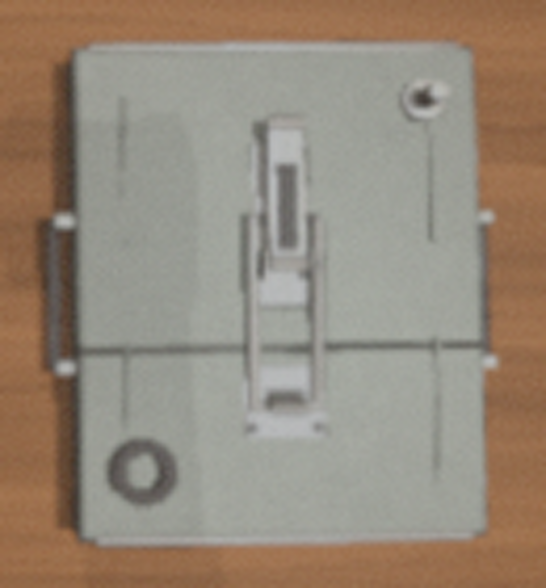

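Both views show the lever lying flat along +x, with the loop's bar just behind the keeper (top crop about (286,415), keeper at (286,400)). The arm is clear, so I'm handing in.

```bash
python3 -c "
from station import bot;print(bot.hand_in())"
```

```text
the job is handed in; nothing more can be done
None
```

The larger case's latch is fastened. I pushed the loop past upright with shut fingers and it dropped behind the keeper. I then swept the lever over and down, and it came to rest flat.

- **Flatness:** a light press of about 6 N met a hard stop with the tool tip at z = 0.099 m, which is the height predicted for a flat lever.
- **Final pictures:** both cameras show the lever flat and the bar directly behind the keeper.
- **Arm and time:** the arm ended clear of everything, at z = 0.37 m between the two cases. The job was handed in at about 13.5 s, well under 45 s.
- **Smaller case:** I never went near its latch, but I took no final picture of it to confirm.
- **Pose fit:** the two cameras disagreed by about 5 mm on the larger case's position. That did not affect the work.
- **Verdict:** the hand-in reports none, so these checks are my own.

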